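Rock a centring gauge on a spindle to its set angle and hold it

TASK

Pick up the angle gauge by the grip on its top, set its vee foot squarely astride the narrow neck of the clamped spindle, and rock it round the spindle until its hanging pointer comes to rest right at the index mark set on its rim. Finish while still gripping it there, with both faces of the vee bearing on the neck and the pointer still, ready for a colleague to strike the punch. Leave the other things on the bench where they are.

Things in the scene. Friction and masses are not known exactly. Their poses are not given: they have to be found in the camera images.
- gauge: Centring angle gauge, about 0.45 kg, loose, standing on its two feet, 198 mm tall: round white dial (housing 96 mm across, 18 mm thick) above a painted cast foot. Origin: centre of the underside; z up, y across the dial; the dial faces its -x, at first roughly the robot. Foot 44 mm deep (x), 82 mm wide (y), with a 90 degree vee notch along x, open downward, apex 27 mm above the origin.
- gauge_grip (a point): Centre of the dark ribbed grip block on top of the gauge, 167 mm above the gauge's origin and 2 mm to its +x: the block is 26 mm (gauge x) by 24 mm (gauge y) by 42 mm tall (146 to 188 mm above the origin); a punch head, 12 mm across, stands 10 mm above it. Axes as the gauge's.
- gauge_vee (a point): The point of the gauge where the axis of the neck lies when the vee is fully seated: 4 mm below the gauge's origin, in the middle of the foot's depth. Axes as the gauge's. Seated, it coincides with neck (up to 5 mm of play along the spindle), and the gauge then rocks round the spindle's axis.
- pointer (a joint): Angle (rad) of the dark hanging pointer on the dial, weighted, free to swing, about 3.5 swings a second, still after about 2 s. 0 along the gauge's -z, positive towards its +y (left, seen from the robot). Hanging plumb, it reads minus the gauge's rotation about its own +x: leaning the gauge's top to its +y makes it positive.
- pointer_tip (a point): Tip of the pointer, 38 mm from the dial's centre; the dial's centre is 100 mm above the gauge's origin.
- index (a joint): Angle of the index on the rim (rad), a small steel tab with a brass thumbscrew, locked, set beforehand somewhere between 0.14 and 0.48; same zero and sense as pointer. Pointer on the mark means that both joints are equal.
- index_mark (a point): Where the pointer's tip lies when it is on the mark: 38 mm from the dial's centre, under the index tab.
- spindle: Stepped steel spindle strapped in two vee blocks on a steel base plate 236 x 124 x 12 mm, all fixed to the bench. Origin: centre of the plate's underside; the spindle runs along its x, roughly away from the robot, 230 mm long, axis 87 mm above the bench. Thick parts 58 mm in diameter; straps and clamp screws, 62 mm either side of the middle, reach 147 mm above the bench.
- neck (a point): Middle of the narrow neck, on the spindle's axis, 87 mm above the bench: the neck is 44 mm in diameter and 54 mm long along x, between the two thick parts. Axes as the spindle's.
- piston: Bystander: small piston, 44 mm across, 43 mm tall.
- bolt: Bystander: bolt standing on its head, 51 mm tall.
- bearing: Bystander: ball bearing lying flat, 47 mm across, 14 mm tall.
- spanner: Bystander: spanner 236 mm long, lying beside the spindle's base plate, on its left.
- bit_case: Bystander: flat case 76 x 119 x 48 mm.
- tape_measure: Bystander: tape measure 38 x 79 x 62 mm.
There are look-alikes about, which are no part of the job. What is shaped like the gauge but purple is not meant.

How it is judged:
By the outcome, as a careful person would: the job done as asked, in the order asked, and still so for the second after the job is handed in, while the arm keeps its last pose, push and grip.
It also fails if it takes over 51 s, if anything falls off the work surface, if the arm or the gripper's body presses on something with over 40 N, if the wrist force passes 120 N, or if a joint passes its speed limit or range.

ROBOT

A 6-joint arm with a two-finger parallel gripper is mounted at the origin on a cart in front of the work surface, level with it; the furniture and walls round the work are solid. World frame = base frame: x ahead of the robot, y to its left, z up, the work surface at z = 0. Lengths are in m, angles in degrees, forces in N, time in s.
With the tool pointing down it reaches from about 0.4 to 0.825 m from the base axis. Payload 7 kg.
Tool frame: the origin (TCP) lies at the very end of the fingers, on their centre line; the grasp point (between the pads) lies 19 mm behind it (r.grip_depth is the distance from the TCP to the grasp point, in m); z points along the fingers, y is the line along which they close (so a half turn about z gives the same grasp; the last joint's range is limited). The gripper opens to 88 mm and grips with 3 to 60 N. Pads are 19 mm wide; open, the fingers measure 130 mm over their backs; the gripper's body (78 mm by 193 mm) begins 47 mm behind the grasp point.
Start: joints at [-60.327, 20.546, 0.682, 0, -70.136, -16.507], TCP at [0.154, -0.657, 0.227] pointing down, gripper open.
Joint ranges: [-176.03, 176.03], [-82.01, 121.73], [-58.28, 71.71], [-173.87, 95.51], [-174.79, -0.11], [-173.66, 173.66]. Speed limits (degrees/s): [136.94, 136.94, 172.46, 180, 180, 180].

INTERFACE

Orientations are given as [roll, pitch, yaw] about the fixed x, y, z axes, in that order (R = Rz(yaw) Ry(pitch) Rx(roll)).
In Python, from plant import r gives the robot as it stands.
- The arm moves only by the tool play_rows, never from a script. Its argument "rows" is a list that holds one entry, the list of rows, each a list of 5 numbers: the closure, from 0 (fully open) to 1 (shut), then the shift along the tool's x, y, z each as a share of 0.5 m, from -1 to 1, then the turn about the tool's z as a share of 1.5 rad, from -1 to 1. A call has exactly 8 rows; each row is the pose to reach, as a shift and turn from the pose commanded when the call began, along the tool's axes at that moment; what a row does not reach only later rows make up. A row lasts 1/12 s, in which the tool goes at most 41.7 mm and 7.16 degrees, less where a joint would pass 70% of its speed; a pose out of reach is approached as far as the arm can. A call with a number of a shift or a turn outside -1 to 1 is refused whole. A call with a gripper value outside its range is refused whole. The fingers move at their own pace and stop on an object; "squeeze" is the grip in N (left out, the last holds). Time passes only in rows, so rows that repeat a pose let the fingers close, or fill a call up. It gives the time, the measured TCP pose, the force, the opening and the grip force at its end, in the units of the state.
- r.get_state(): the state, without advancing time (a new reading comes with each control period).
- r.capture(name): name is "scene" or "top" or "wrist"; returns the picture (400x640x3 uint8, red, green, blue); there is no depth.
- r.camera_info(name): a dict with "fovy" (degrees; the focal length in pixels is half the picture's height over the tangent of half this angle, whatever the lens; pixels are square), "cx", "cy" (the principal point, pixels), "pose" (4x4, takes a point from camera to world coordinates). Camera axes: x right, y down, z forward; pixel columns grow to the right and rows downward; lengths in m; the calibration is good to about 2 mm. The wrist camera is an equidistant fisheye: a pixel r from the principal point sees the ray r / f radians off the axis. A picture is of the moment at which its call begins: read the wrist's pose just before it. camera_info takes no time and is no camera call; for the wrist camera it gives the pose at the moment of the call.
- r.close_job(): hands the job in; it is judged then, once.
The state is a dict: "time_s": time; "joints": joint angles; "qd": joint speeds; "joint_torque": joint torques, N m; "tcp_pos": TCP position; "eef_rot": TCP orientation; "contact_force": force on the tool from outside, world axes, zero at the start; "moment": the same for the moment, N m; "gripper_width": finger opening in m; "gripper_force": force on a finger pad.
Only numpy, scipy, OpenCV 4.12 (cv2) and the standard library are available. Lean on these libraries where they do the work, as an engineer would, in place of code of your own. Each camera call takes 0.05 s, during which the arm holds its last target. There are 200 camera calls.

## Working session

There is one attempt and no reset: what is moved stays moved. The work goes in short steps, Python scripts to look and compute and a tool call to move; the robot and the scene stay as the last step left them, time stands still between calls to the robot, and variables do not carry over. Pictures are saved under pics/ and viewed, at most 10 in all, crops included, and the job is handed in when it is done.

Besides the shell and the picture viewer there is one more tool, called after "Emit:" as name([rows], argument=value, ...), one row to a line, values as JSON. play_rows: Moves the arm, as the interface text tells. Its arguments: {"type":"object","properties":{"rows":{"type":"array","items":{"type":"array","items":{"type":"array","items":{"type":"number"}}}},"squeeze":{"type":"number"}},"required":["rows"]}

```bash
ls; mkdir -p pics
python3 - <<'E'
from plant import r
import cv2,numpy as np
for n in("scene","top"):
    cv2.imwrite(f"pics/{n}0.png",r.capture(n)[:,:,::-1])
    c=r.camera_info(n);print(n,c["fovy"],c["cx"],c["cy"],np.round(c["pose"],3).tolist())
s=r.get_state();print(s["time_s"],s["tcp_pos"],s["eef_rot"],s["contact_force"],s["gripper_width"],r.grip_depth)
E
```

```text
pics
scene 50.96359274503145 320.83115936839727 198.5722428012164 [[-0.896, -0.306, 0.322, 0.17], [-0.444, 0.627, -0.641, 0.648], [-0.005, -0.717, -0.697, 0.93], [0.0, 0.0, 0.0, 1.0]]
top 52.77653903221244 321.7085398832868 203.53102278838549 [[0.022, -0.996, 0.087, 0.434], [-1.0, -0.024, -0.014, -0.085], [0.016, -0.086, -0.996, 1.468], [0.0, 0.0, 0.0, 1.0]]
0.1 [ 0.15360021 -0.65685305  0.22572342] [ 1.79916084e+02 -7.24804016e-03 -1.66841063e+02] [0.51327854 0.23666693 0.38155569] 0.08764463844043172 0.0188
```

View pics/scene0.png

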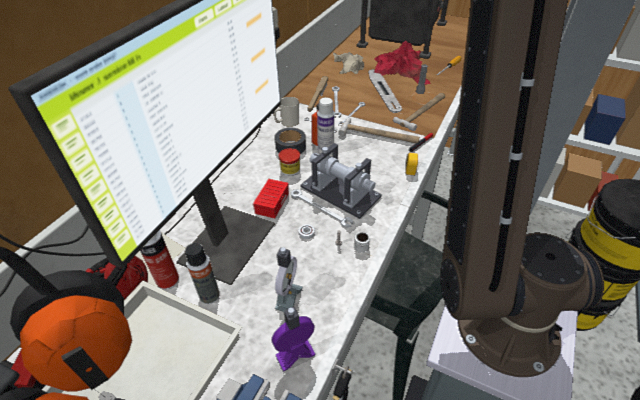

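View pics/top0.png

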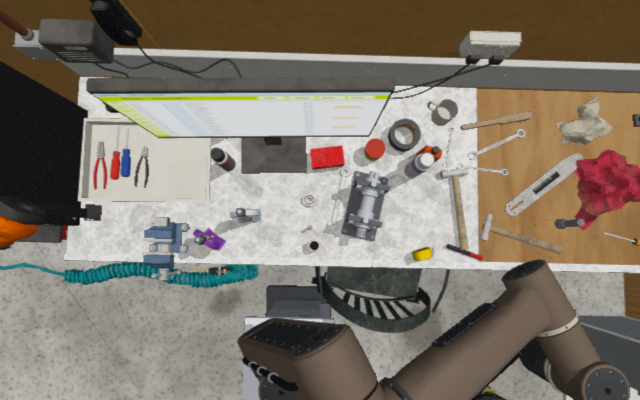

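Both views show two gauges: a white/grey one (scene 287,275; top 243,213) and a purple look-alike (scene 292,340; top 208,238). I choose the white one. The spindle is at scene (343,178) and top (367,203). Next I'll take a close crop of each.

Run:
```python
import cv2,numpy as np
s=cv2.imread("pics/scene0.png");t=cv2.imread("pics/top0.png")
def c(im,x,y,w,h,k):return cv2.resize(im[y:y+h,x:x+w],None,fx=k,fy=k,interpolation=cv2.INTER_CUBIC)
a=c(s,260,240,66,50,6)   # 396x300
b=c(s,295,135,99,75,4)   # 396x300
d=c(t,220,190,66,50,6)
e=c(t,318,155,99,75,4)*1
e=c(t,330,165,79,75,4);e=cv2.copyMakeBorder(e,0,0,0,80,cv2.BORDER_CONSTANT)
e=e[:,:396]
cv2.imwrite("pics/crop1.png",np.vstack([np.hstack([a,b]),np.hstack([d,e])]))
```

```text
(no output)
```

View pics/crop1.png

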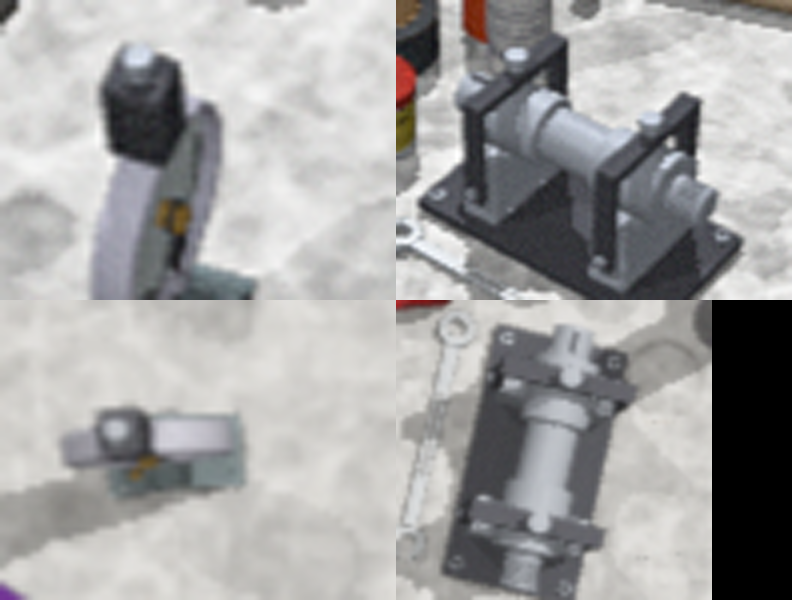

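```bash
cat > h.py <<'E'
import numpy as np
from plant import r
def ray(n,px,ci=None):
    c=ci or r.camera_info(n);f=200/np.tan(np.radians(c["fovy"]/2));P=np.array(c["pose"])
    d=np.array([px[0]-c["cx"],px[1]-c["cy"]])
    if n=="wrist":
        a=np.hypot(*d);th=a/f;v=np.r_[d/a*np.sin(th),np.cos(th)]
    else: v=np.r_[d/f,1]
    v=P[:3,:3]@v;return P[:3,3],v/np.linalg.norm(v)
def tri(rays):
    A=sum(np.eye(3)-np.outer(v,v) for o,v in rays);b=sum((np.eye(3)-np.outer(v,v))@o for o,v in rays)
    p=np.linalg.solve(A,b);return p,[np.linalg.norm(np.cross(p-o,v)) for o,v in rays]
def atz(n,px,z,ci=None):
    o,v=ray(n,px,ci);return o+v*(z-o[2])/v[2]
E
python3 - <<'E'
from h import *
np.set_printoptions(precision=4,suppress=True)
s1=lambda x,y:(260+x/6,240+y/6); t1=lambda x,y:(220+x/6,190+(y-300)/6)
s2=lambda x,y:(295+(x-396)/4,135+y/4); t2=lambda x,y:(330+(x-396)/4,165+(y-300)/4)
print("punch",tri([ray("scene",s1(138,50)),ray("top",t1(115,430))]),atz("top",t1(115,430),.198),atz("scene",s1(138,50),.198))
A=[tri([ray("scene",s2(*a)),ray("top",t2(*b))]) for a,b in (((517,52),(571,376)),((650,118),(540,522)))]
for a in A:print(a)
print("mid",(A[0][0]+A[1][0])/2)
for nm,f,P in(("top",t2,((507,338),(614,360),(457,563),(566,590))),("scene",s2,((438,193),(722,246)))):
    q=[atz(nm,f(*p),.012) for p in P];print(nm,*q)
    if nm=="top":
        m=sum(q)/4;ax=(q[0]+q[1]-q[2]-q[3]);print("c",m,np.degrees(np.arctan2(ax[1],ax[0])))
# spindle ends on axis z .087
print([atz("top",t2(*p),z) for p,z in (((572,330),.097),((520,585),.097))])
# gauge foot corners/dial ends top
q=[atz("top",t1(*p),.148) for p in((62,452),(236,436))];print("dialtop",q)
q=[atz("top",t1(*p),.03) for p in((243,415),(245,485),(112,495))];print("foot",q)
E
```

```text
punch (array([0.5125, 0.1558, 0.198 ]), [np.float64(3.633217697558467e-05), np.float64(3.633217697563162e-05)]) [0.5125 0.1558 0.198 ] [0.5124 0.1558 0.198 ]
(array([ 0.6176, -0.2751,  0.1467]), [np.float64(0.00041264492898005184), np.float64(0.00041264492898028163)])
(array([ 0.4968, -0.2512,  0.143 ]), [np.float64(0.00024043478657608092), np.float64(0.00024043478657593723)])
mid [ 0.5572 -0.2631  0.1449]
top [ 0.6703 -0.2353  0.012 ] [ 0.6524 -0.3335  0.012 ] [ 0.4641 -0.1932  0.012 ] [ 0.442 -0.292  0.012]
c [ 0.5572 -0.2635  0.012 ] -11.35553494180831
scene [ 0.6698 -0.2368  0.012 ] [ 0.4398 -0.28    0.012 ]
[array([ 0.6648, -0.2825,  0.097 ]), array([ 0.4449, -0.2407,  0.097 ])]
dialtop [array([0.503 , 0.1936, 0.148 ]), array([0.5139, 0.0994, 0.148 ])]
foot [array([0.5337, 0.1122, 0.03  ]), array([0.4921, 0.1095, 0.03  ]), array([0.4843, 0.1879, 0.03  ])]
```

Triangulated points agree with the text: punch top 0.198 and screws about 0.147. That gives the neck at (0.557,-0.263) with yaw about -11°, and the gauge yaw at about 6°. The tool can't tilt, so I'll pinch along the gauge's x axis and let the block pivot between the pads. Starting to move.

```bash
cat >> h.py <<'E'
from scipy.spatial.transform import Rotation as Ro
def go(p,yaw,start=None,syaw=None):
    s=r.get_state();p0=np.array(s["tcp_pos"]) if start is None else np.array(start)
    e=np.array(s["eef_rot"]) if syaw is None else np.array([180,0,syaw])
    R=Ro.from_euler("xyz",e,degrees=True).as_matrix()
    d=R.T@(np.array(p)-p0)/.5; t=-((yaw-e[2]+180)%360-180)/np.degrees(1.5)
    print("shares",np.round(d,4),"turn",round(t,4),"mm",round(np.linalg.norm(np.array(p)-p0)*1e3,1))
E
python3 - <<'E'
from h import *
go([.35,-.42,.30],-140)
go([.46,-.12,.30],-110,[.35,-.42,.30],-140)
go([.50,.08,.30],-84,[.46,-.12,.30],-110)
print(atz("top",(203,236),.19),r.camera_info("wrist"))
E
```

```text
shares [-0.4903  0.3721 -0.1481] turn -0.3123 mm 316.5
shares [-0.5542  0.3182  0.    ] turn -0.3491 mm 319.5
shares [-0.4032  0.0616  0.    ] turn -0.3025 mm 204.0
[0.43369183 0.26766567 0.19      ] {'fovy': 65.70646984690485, 'cx': 325.1293653339319, 'cy': 198.64707991499057, 'pose': array([[-0.22756917,  0.93217419,  0.28153783,  0.07656982],
       [ 0.9737608 ,  0.21741152,  0.06724683, -0.6751516 ],
       [ 0.00147619,  0.28945381, -0.95719084,  0.38323141],
       [ 0.        ,  0.        ,  0.        ,  1.        ]])}
```

Emit:
play_rows([
  [[0,-0.49,0.372,-0.148,-0.312],[0,-0.49,0.372,-0.148,-0.312],[0,-0.49,0.372,-0.148,-0.312],[0,-0.49,0.372,-0.148,-0.312],[0,-0.49,0.372,-0.148,-0.312],[0,-0.49,0.372,-0.148,-0.312],[0,-0.49,0.372,-0.148,-0.312],[0,-0.49,0.372,-0.148,-0.312]],
])

```text
time_s: 0.77
tcp_pos: [0.3517, -0.4178, 0.3017]
eef_rot: [-179.9, 0.0, -139.9]
contact_force: [0.4, 0.2, 0.1]
gripper_width: 0.0877
gripper_force: 0.0
```

Emit:
play_rows([
  [[0,-0.554,0.318,0,-0.349],[0,-0.554,0.318,0,-0.349],[0,-0.554,0.318,0,-0.349],[0,-0.554,0.318,0,-0.349],[0,-0.554,0.318,0,-0.349],[0,-0.554,0.318,0,-0.349],[0,-0.554,0.318,0,-0.349],[0,-0.554,0.318,0,-0.349]],
])

```text
time_s: 1.43
tcp_pos: [0.4604, -0.1176, 0.3006]
eef_rot: [-180.0, 0.0, -109.9]
contact_force: [2.2, -0.2, -0.2]
gripper_width: 0.0876
gripper_force: 0.0
```

Emit:
play_rows([
  [[0,-0.403,0.062,0,-0.302],[0,-0.403,0.062,0,-0.302],[0,-0.403,0.062,0,-0.302],[0,-0.403,0.062,0,-0.302],[0,-0.403,0.062,0,-0.302],[0,-0.403,0.062,0,-0.302],[0,-0.403,0.062,0,-0.302],[0,-0.403,0.062,0,-0.302]],
])

```text
time_s: 2.1
tcp_pos: [0.4995, 0.0795, 0.3002]
eef_rot: [179.9, -0.0, -84.0]
contact_force: [0.5, -0.7, -0.4]
gripper_width: 0.0875
gripper_force: 0.0
```

Run:
```python
from h import *;import cv2
s=r.get_state();print(s["time_s"],s["tcp_pos"],s["eef_rot"])
c=r.camera_info("wrist");np.save("w1.npy",c["pose"]);print(np.round(c["pose"],3).tolist())
im=r.capture("wrist")[:,:,::-1];cv2.imwrite("pics/w1.png",im)
```

```text
2.1 [0.499537   0.07949232 0.30015197] [ 1.79942078e+02 -2.11094115e-02 -8.40256894e+01]
[[-0.995, -0.1, -0.03, 0.507], [-0.104, 0.952, 0.287, 0.002], [-0.0, 0.288, -0.958, 0.458], [0.0, 0.0, 0.0, 1.0]]
```

View pics/w1.png

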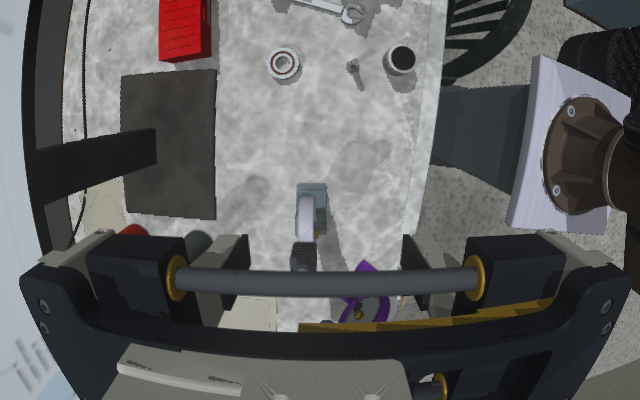

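The wrist view shows the white gauge edge-on at (310,215), with its foot edge parallel to the image x axis, so yaw 6° is confirmed. The purple one is at (365,295), clear of the fingers. Approaching the grip.

Run:
```python
from h import *
go([.5125,.1558,.26],-84)
go([.5125,.1558,.150],-84,[.5125,.1558,.26],-84)
```

```text
shares [-0.1503 -0.0416  0.0806] turn -0.001 mm 87.8
shares [ 0.   -0.    0.22] turn 0.0 mm 110.0
```

Emit:
play_rows([
  [[0,-0.15,-0.042,0.04,0],[0,-0.15,-0.042,0.06,0],[0,-0.15,-0.042,0.08,0],[0,-0.15,-0.042,0.08,0],[0,-0.15,-0.042,0.08,0],[0,-0.15,-0.042,0.08,0],[0,-0.15,-0.042,0.08,0],[0,-0.15,-0.042,0.08,0]],
])

```text
time_s: 2.82
tcp_pos: [0.5134, 0.1554, 0.2617]
eef_rot: [-179.9, 0.0, -84.1]
contact_force: [0.5, 0.7, 0.1]
gripper_width: 0.0878
gripper_force: 0.0
```

Run:
```python
from h import *;import cv2
s=r.get_state();print(s["time_s"],s["tcp_pos"],s["eef_rot"])
c=r.camera_info("wrist");np.save("w2.npy",c["pose"])
im=r.capture("wrist")[:,:,::-1]
cv2.imwrite("pics/w2.png",cv2.resize(im[190:350,200:440],None,fx=3,fy=3,interpolation=cv2.INTER_CUBIC))
go([.5125,.1558,.150],-84)
```

```text
2.8167 [0.51335736 0.15537593 0.261708  ] [-1.79905757e+02  4.36741576e-02 -8.41416459e+01]
shares [-0.0005  0.0018  0.2231] turn -0.0015 mm 111.5
```

View pics/w2.png

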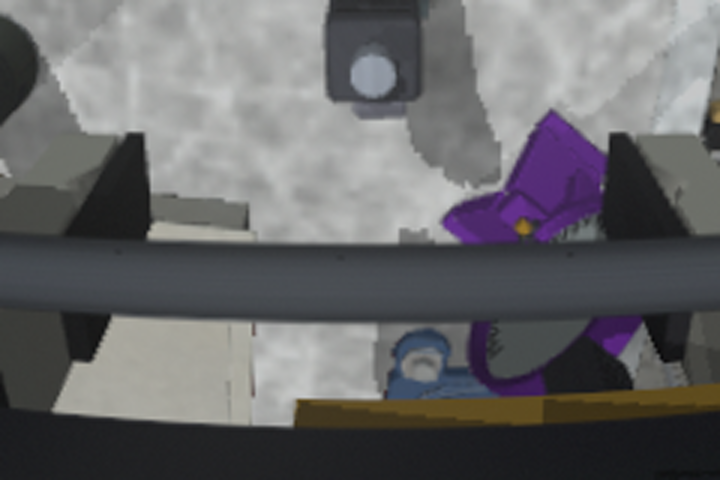

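The wrist crop shows the punch head at (372,72) and the block's front edge parallel to the image. It sits midway between the finger pads (150 and 605), so I can descend.

Run:
```python
from h import *
c=r.camera_info("wrist");print(atz("wrist",(200+372/3,190+72/3),.198,c), tri([ray("wrist",(324,214),c),ray("top",(239.2,211.7))]))
```

```text
[0.513375   0.15604971 0.198     ] (array([0.51292059, 0.15619811, 0.1968577 ]), [np.float64(0.00048741014156072286), np.float64(0.00048741014156062783)])
```

Emit:
play_rows([
  [[0,0,0.002,0.03,0],[0,0,0.002,0.06,0],[0,0,0.002,0.09,0],[0,0,0.002,0.12,0],[0,0,0.002,0.15,0],[0,0,0.002,0.18,0],[0,0,0.002,0.21,0],[0,0,0.002,0.222,0]],
])

```text
time_s: 3.53
tcp_pos: [0.5113, 0.1554, 0.1481]
eef_rot: [179.9, -0.0, -84.1]
contact_force: [-0.1, -0.5, -0.4]
gripper_width: 0.0878
gripper_force: 0.0
```

Emit:
play_rows([
  [[0.5,0,0,-0.004,0],[0.8,0,0,-0.004,0],[1,0,0,-0.004,0],[1,0,0,-0.004,0],[1,0,0,-0.004,0],[1,0,0,-0.004,0],[1,0,0,-0.004,0],[1,0,0,-0.004,0]],
], squeeze=25)

```text
time_s: 4.2
tcp_pos: [0.5121, 0.1561, 0.1517]
eef_rot: [-180.0, 0.0, -84.1]
contact_force: [-0.2, -0.1, 0.8]
gripper_width: 0.0399
gripper_force: 0.0
```

Run:
```python
from h import *
s=r.get_state();print(s["time_s"],s["tcp_pos"],s["gripper_width"],s["gripper_force"],s["contact_force"])
a=[.5125,.1558,.150];b=[.52,.14,.31]
go(b,-90,a,-84); go([.535,-.10,.31],-95,b,-90);go([.557,-.263,.31],-101.2,[.535,-.1,.31],-95)
```

```text
4.2 [0.51207481 0.15613576 0.15173603] 0.03987780198377042 0.0 [-0.23500126 -0.05280394  0.76367652]
shares [ 0.033  -0.0116 -0.32  ] turn 0.0698 mm 161.0
shares [ 0.48 -0.03 -0.  ] turn 0.0582 mm 240.5
shares [ 0.3209 -0.0722 -0.    ] turn 0.0721 mm 164.5
```

Emit:
play_rows([
  [[1,0,0,0,0],[1,0,0,0,0],[1,0,0,0,0],[1,0,0,0,0],[1,0,0,0,0],[1,0,0,0,0],[1,0,0,0,0],[1,0,0,0,0]],
])

```text
time_s: 4.87
tcp_pos: [0.5121, 0.1562, 0.1516]
eef_rot: [-180.0, 0.0, -84.1]
contact_force: [0.2, 1.0, 0.8]
gripper_width: 0.0261
gripper_force: 25.0
```

Emit:
play_rows([
  [[1,0,0,-0.04,0],[1,0,0,-0.09,0],[1,0,0,-0.14,0],[1,0,0,-0.2,0],[1,0,0,-0.26,0],[1,0,0,-0.31,0],[1,0,0,-0.34,0],[1,0,0,-0.36,0]],
])

```text
time_s: 5.53
tcp_pos: [0.512, 0.156, 0.3328]
eef_rot: [-180.0, 0.0, -84.1]
contact_force: [0.3, 0.7, -4.2]
gripper_width: 0.0259
gripper_force: 25.0
```

Run:
```python
from h import *
b=[.54,-.05,.333]
go(b,-93); go([.559,-.2635,.333],-101.3,b,-93)
```

```text
shares [ 0.4156 -0.0133 -0.0006] turn 0.1038 mm 207.9
shares [ 0.4244 -0.0603 -0.    ] turn 0.0966 mm 214.3
```

Emit:
play_rows([
  [[1,0.03,-0.001,0,0.01],[1,0.09,-0.003,0,0.02],[1,0.16,-0.005,0,0.04],[1,0.23,-0.007,0,0.06],[1,0.3,-0.01,0,0.08],[1,0.36,-0.012,0,0.095],[1,0.4,-0.013,0,0.104],[1,0.416,-0.013,0,0.104]],
])

```text
time_s: 6.2
tcp_pos: [0.5392, -0.0527, 0.3299]
eef_rot: [179.8, -0.1, -93.2]
contact_force: [-0.3, -0.4, -4.1]
gripper_width: 0.0257
gripper_force: 25.0
```

Emit:
play_rows([
  [[1,0.03,-0.004,0,0.01],[1,0.09,-0.012,0,0.02],[1,0.16,-0.022,0,0.04],[1,0.23,-0.032,0,0.06],[1,0.3,-0.042,0,0.08],[1,0.36,-0.051,0,0.092],[1,0.405,-0.058,0,0.097],[1,0.424,-0.06,0,0.097]],
])

```text
time_s: 6.87
tcp_pos: [0.5583, -0.2657, 0.3294]
eef_rot: [179.8, -0.0, -101.5]
contact_force: [0.7, 0.8, -4.2]
gripper_width: 0.0255
gripper_force: 25.0
```

Run:
```python
from h import *;import cv2
s=r.get_state();print(s["time_s"],s["tcp_pos"],s["eef_rot"],s["gripper_width"])
ims=[r.capture(n)[:,:,::-1] for n in("scene","top","wrist")]
for n,i in zip("stw",ims):cv2.imwrite(f"pics/b_{n}.png",i)
c=lambda im,x,y,w,h,k:cv2.resize(im[y:y+h,x:x+w],None,fx=k,fy=k,interpolation=cv2.INTER_CUBIC)
a=c(ims[0],295,90,100,125,4);b=c(ims[2],225,120,200,150,2)
d=c(ims[1],325,160,100,75,4)[:200]
cv2.imwrite("pics/b.png",np.hstack([a,np.vstack([b,d])]))
```

```text
6.8667 [ 0.55833815 -0.2656778   0.32944957] [ 1.79803852e+02 -1.06332772e-02 -1.01478532e+02] 0.025546368777508384
```

View pics/b.png

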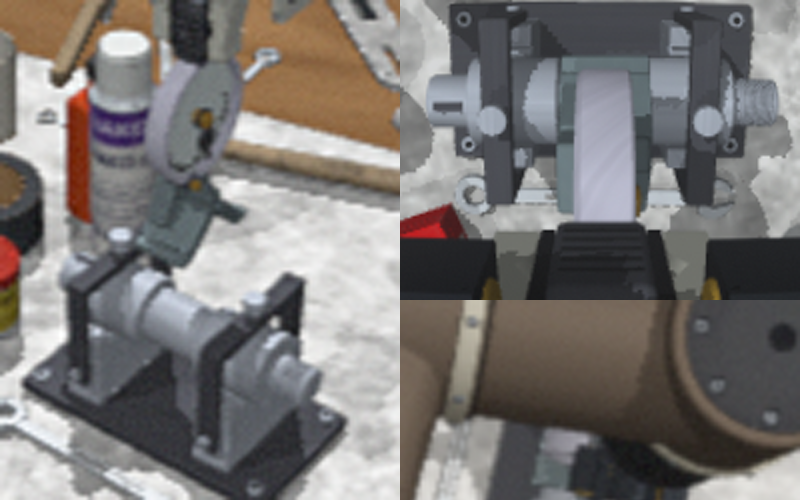

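The crops show the foot hanging over the neck, centred between the shoulders at crop column 600. Both clamp screws (492 and 708) and the tool axis are centred there too, and the foot is aligned with the spindle. Lowering.

Emit:
play_rows([
  [[1,0,0,0.01,0],[1,0,0,0.03,0],[1,0,0,0.055,0],[1,0,0,0.08,0],[1,0,0,0.105,0],[1,0,0,0.125,0],[1,0,0,0.135,0],[1,0,0,0.14,0]],
])

```text
time_s: 7.68
tcp_pos: [0.5584, -0.2626, 0.2603]
eef_rot: [179.9, 0.0, -101.3]
contact_force: [-0.0, -0.1, -4.3]
gripper_width: 0.0259
gripper_force: 25.0
```

Run:
```python
from h import *
s=r.get_state();print(s["time_s"],s["tcp_pos"],s["eef_rot"],s["contact_force"],s["moment"])
go([.559,-.2635,.242],-101.2)
```

```text
7.6833 [ 0.55840988 -0.26263931  0.26031093] [ 1.79905619e+02  8.06205170e-03 -1.01294005e+02] [-0.02979386 -0.08155298 -4.29605726] [-0.01928733  0.12843631 -0.01160514]
shares [ 0.0015 -0.0016  0.0366] turn -0.0011 mm 18.3
```

Emit:
play_rows([
  [[1,0,0,0.004,0],[1,0,0,0.008,0],[1,0,0,0.012,0],[1,0,0,0.016,0],[1,0,0,0.02,0],[1,0,0,0.024,0],[1,0,0,0.028,0],[1,0,0,0.028,0]],
])

```text
time_s: 8.35
tcp_pos: [0.5586, -0.2633, 0.2471]
eef_rot: [180.0, 0.0, -101.4]
contact_force: [-0.7, -0.7, -4.2]
gripper_width: 0.0259
gripper_force: 25.0
```

Emit:
play_rows([
  [[1,0,0,0.001,0],[1,0,0,0.002,0],[1,0,0,0.003,0],[1,0,0,0.004,0],[1,0,0,0.005,0],[1,0,0,0.006,0],[1,0,0,0.006,0],[1,0,0,0.006,0]],
])

```text
time_s: 9.02
tcp_pos: [0.5588, -0.2634, 0.2445]
eef_rot: [180.0, 0.0, -101.3]
contact_force: [-0.4, -0.4, -3.8]
gripper_width: 0.0259
gripper_force: 25.0
```

Emit:
play_rows([
  [[1,0,0,0.001,0],[1,0,0,0.002,0],[1,0,0,0.003,0],[1,0,0,0.004,0],[1,0,0,0.005,0],[1,0,0,0.006,0],[1,0,0,0.006,0],[1,0,0,0.006,0]],
])

```text
time_s: 9.68
tcp_pos: [0.5589, -0.2637, 0.2428]
eef_rot: [-179.9, -0.0, -101.3]
contact_force: [-1.9, 1.1, 5.4]
gripper_width: 0.0257
gripper_force: 25.0
```

Contact: bearing force is about 9.5 N, with the TCP at 0.2428 against an expected 0.2427, so the vee is seated. Next I'll read the index angle from an enlarged scene crop with a projected angle scale.

```bash
cat >> h.py <<'E'
def proj(n,p):
    c=r.camera_info(n);f=200/np.tan(np.radians(c["fovy"]/2));P=np.array(c["pose"]);q=P[:3,:3].T@(np.array(p)-P[:3,3])
    return np.array([c["cx"]+f*q[0]/q[2],c["cy"]+f*q[1]/q[2]])
def gpt(p,lean,neck=(.5572,-.2633,.087),yaw=-11.2):
    "gauge-frame point -> world, gauge seated and leaned (rad, top to +y)"
    p=np.array(p)+[0,0,.004]
    return Ro.from_euler("z",yaw,degrees=True).apply(Ro.from_euler("x",-lean).apply(p))+neck
def dial(a,rad=.038,x=-.009): return [x,rad*np.sin(a),.1-rad*np.cos(a)]
def view(name,lean,k=12):
    import cv2
    im=np.mean([r.capture("scene").astype(float) for _ in range(4)],0)[:,:,::-1].astype(np.uint8)
    cv2.imwrite(f"pics/{name}_raw.png",im)
    c=proj("scene",gpt(dial(0,.0),lean));x0,y0=(np.round(c)-[16,22]).astype(int)
    a=cv2.resize(im[y0:y0+46,x0:x0+33],None,fx=k,fy=k,interpolation=cv2.INTER_CUBIC);b=a.copy()
    px=lambda p:tuple(int(v) for v in np.round((proj("scene",gpt(p,lean))-[x0,y0]+.5)*k))
    for d in range(0,50,10):
        t=np.radians(d);cv2.line(b,px(dial(t,.03)),px(dial(t,.052)),(0,0,255) if d==0 else (0,200,0),1)
    for t in np.linspace(0,2*np.pi,60): cv2.circle(b,px(dial(t,.048)),1,(255,0,255),-1)
    cv2.circle(b,px(dial(0,0)),3,(255,0,0),-1)
    cv2.imwrite(f"pics/{name}.png",np.hstack([a,b])); print(x0,y0)
E
python3 - <<'E'
from h import *
view("d1",0.)
E
```

```text
329 123
```

View pics/d1.png

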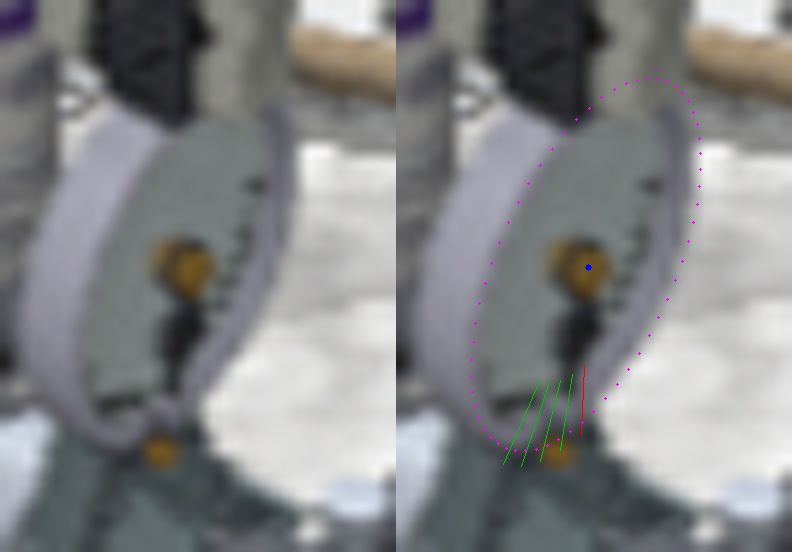

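The crop shows the index thumbscrew at (160,453), the hub at (185,268) and the pointer tip near (175,390). This is too coarse to read well, about 1 px for 4°. I'll lift the gauge and hold its face up to the scene camera for a sharp reading, then reseat it at the known pose.

Run:
```python
from h import *
s=r.get_state();print(s["time_s"],s["joints"],s["tcp_pos"])
for z in(.1,.5):print([np.round(atz("top",p,z),2) for p in((170,137),(370,135),(90,90),(390,85))])
a=[.559,-.2635,.34];b=[.50,-.02,.45];c=[.46,.19,.62];d=[.42,.33,.68]
go(b,-113,a,-101.3);go(c,-130,b,-113);go(d,-142,c,-130)
```

```text
9.8833 [-7.15322190e+00  1.46247353e+01 -5.59378252e+00  4.18226777e-02
 -6.97173019e+01 -4.19651725e+00] [ 0.55891403 -0.26370908  0.24277816]
[array([0.77, 0.42, 0.1 ]), array([ 0.8 , -0.27,  0.1 ]), array([0.93, 0.71, 0.1 ]), array([ 0.98, -0.33,  0.1 ])]
[array([0.67, 0.27, 0.5 ]), array([ 0.69, -0.21,  0.5 ]), array([0.78, 0.47, 0.5 ]), array([ 0.82, -0.26,  0.5 ])]
shares [-0.4544  0.2111 -0.22  ] turn 0.1361 mm 273.6
shares [-0.3554  0.2377 -0.34  ] turn 0.1978 mm 273.1
shares [-0.1631  0.2413 -0.12  ] turn 0.1396 mm 157.5
```

Emit:
play_rows([
  [[1,0,0,-0.01,0],[1,0,0,-0.03,0],[1,0,0,-0.06,0],[1,0,0,-0.1,0],[1,0,0,-0.14,0],[1,0,0,-0.17,0],[1,0,0,-0.19,0],[1,0,0,-0.2,0]],
])

```text
time_s: 10.55
tcp_pos: [0.5593, -0.2635, 0.3433]
eef_rot: [-179.9, 0.0, -101.3]
contact_force: [0.1, 0.5, -5.7]
gripper_width: 0.0257
gripper_force: 25.0
```

Emit:
play_rows([
  [[1,-0.03,0.014,-0.015,0.01],[1,-0.09,0.042,-0.045,0.03],[1,-0.16,0.075,-0.08,0.05],[1,-0.23,0.107,-0.115,0.07],[1,-0.3,0.14,-0.15,0.09],[1,-0.37,0.172,-0.185,0.11],[1,-0.43,0.2,-0.21,0.13],[1,-0.454,0.211,-0.22,0.136]],
])

```text
time_s: 11.22
tcp_pos: [0.4992, -0.0168, 0.4536]
eef_rot: [-179.9, 0.2, -113.0]
contact_force: [-0.5, -0.1, -4.0]
gripper_width: 0.0257
gripper_force: 25.0
```

Emit:
play_rows([
  [[1,-0.02,0.015,-0.02,0.01],[1,-0.07,0.047,-0.065,0.03],[1,-0.12,0.08,-0.115,0.06],[1,-0.18,0.12,-0.17,0.09],[1,-0.24,0.16,-0.23,0.12],[1,-0.3,0.2,-0.285,0.16],[1,-0.34,0.227,-0.325,0.19],[1,-0.355,0.238,-0.34,0.198]],
])

```text
time_s: 11.88
tcp_pos: [0.4596, 0.1933, 0.6235]
eef_rot: [180.0, 0.1, -130.1]
contact_force: [1.4, -0.5, -4.8]
gripper_width: 0.0256
gripper_force: 25.0
```

Emit:
play_rows([
  [[1,-0.03,0.04,-0.02,0.02],[1,-0.07,0.1,-0.05,0.05],[1,-0.11,0.16,-0.08,0.09],[1,-0.14,0.21,-0.105,0.12],[1,-0.16,0.235,-0.118,0.138],[1,-0.163,0.241,-0.12,0.14],[1,-0.163,0.241,-0.12,0.14],[1,-0.163,0.241,-0.12,0.14]],
])

```text
time_s: 12.55
tcp_pos: [0.4203, 0.3298, 0.6809]
eef_rot: [-180.0, -0.1, -142.0]
contact_force: [-0.2, 0.9, -4.7]
gripper_width: 0.0263
gripper_force: 25.0
```

Emit:
play_rows([
  [[1,0,0,0,0],[1,0,0,0,0],[1,0,0,0,0],[1,0,0,0,0],[1,0,0,0,0],[1,0,0,0,0],[1,0,0,0,0],[1,0,0,0,0]],
])

```text
time_s: 13.22
tcp_pos: [0.4202, 0.3297, 0.6816]
eef_rot: [180.0, -0.0, -142.1]
contact_force: [0.4, 0.1, -4.9]
gripper_width: 0.0259
gripper_force: 25.0
```

Run:
```python
from h import *;import cv2
s=r.get_state();t=s["tcp_pos"];yaw=s["eef_rot"][2]+90.1;print(s["time_s"],t,yaw,s["gripper_width"])
im=np.mean([r.capture("scene").astype(float) for _ in range(6)],0)[:,:,::-1].astype(np.uint8)
cv2.imwrite("pics/d2_raw.png",im)
R=Ro.from_euler("z",yaw,degrees=True)
o=np.array(t)-R.apply([.002,0,.1515])
c=proj("scene",o+R.apply([-.009,0,.1]));x0,y0=(np.round(c)-[40,30]).astype(int);k=10
a=cv2.resize(im[y0:y0+60,x0:x0+80],None,fx=k,fy=k,interpolation=cv2.INTER_CUBIC)
px=lambda p:tuple(int(v) for v in np.round((proj("scene",o+R.apply(p))-[x0,y0]+.5)*k))
for q in np.linspace(0,2*np.pi,90): cv2.circle(a,px(dial(q,.048)),1,(255,0,255),-1)
cv2.circle(a,px(dial(0,0)),3,(255,0,0),-1)
cv2.imwrite("pics/d2.png",a);np.save("d2.npy",np.r_[o,yaw,x0,y0]);print(c,o)
```

```text
13.2167 [0.42018381 0.32969705 0.68155037] -51.9837533959502 0.025945099193736415
[252.60949902 151.92525249] [0.41895204 0.33127273 0.53005037]
```

View pics/d2.png

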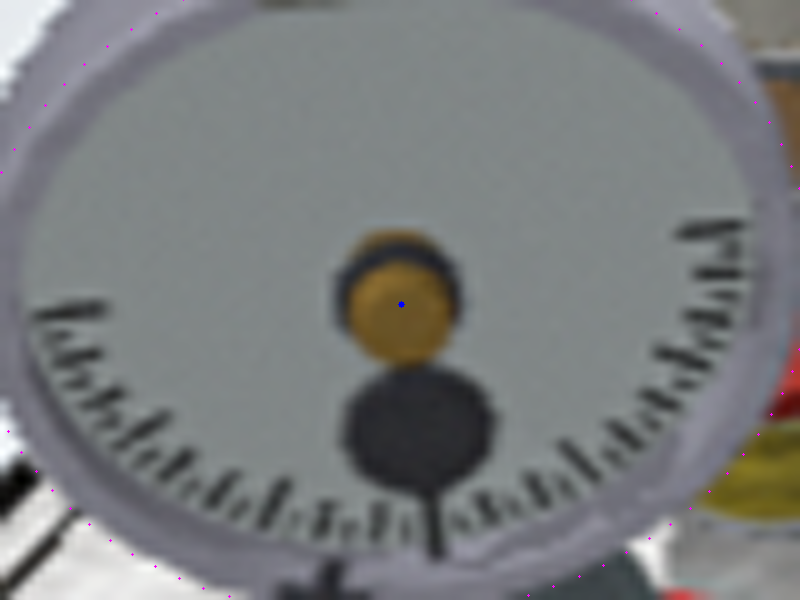

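The pointer tip is at (435,545) of the crop, and a dark tab sits at about (325,580) on the rim, which continues below the frame. I'll re-crop lower with a projected scale.

Run:
```python
from h import *;import cv2
*o,yaw,x0,y0=np.load("d2.npy");o=np.array(o);R=Ro.from_euler("z",yaw,degrees=True)
im=cv2.imread("pics/d2_raw.png");k=14;X,Y=int(x0)+18,int(y0)+30
a=cv2.resize(im[Y:Y+42,X:X+57],None,fx=k,fy=k,interpolation=cv2.INTER_CUBIC)
px=lambda p:(proj("scene",o+R.apply(p))-[X,Y]+.5)*k
for d in range(0,35,5):
    t=np.radians(d)
    for x,col in((-.009,(0,0,255)),(-.005,(0,220,0))):
        for rad in(.038,.046,.056):cv2.circle(a,tuple(int(v) for v in px(dial(t,rad,x))),2,col,-1)
        if d in(0,30):print(d,x,px(dial(t,.038,x)),px(dial(t,.052,x)))
cv2.imwrite("pics/d3.png",a)
```

```text
0 -0.009 [361.25577846 352.09445671] [378.98780601 470.76129803]
0 -0.005 [356.96941494 322.64186948] [374.68621467 441.22107529]
30 -0.009 [133.7691138  337.84791373] [ 72.51156596 453.52035251]
30 -0.005 [130.68686017 308.11329507] [ 69.80737492 423.58605362]
```

View pics/d3.png

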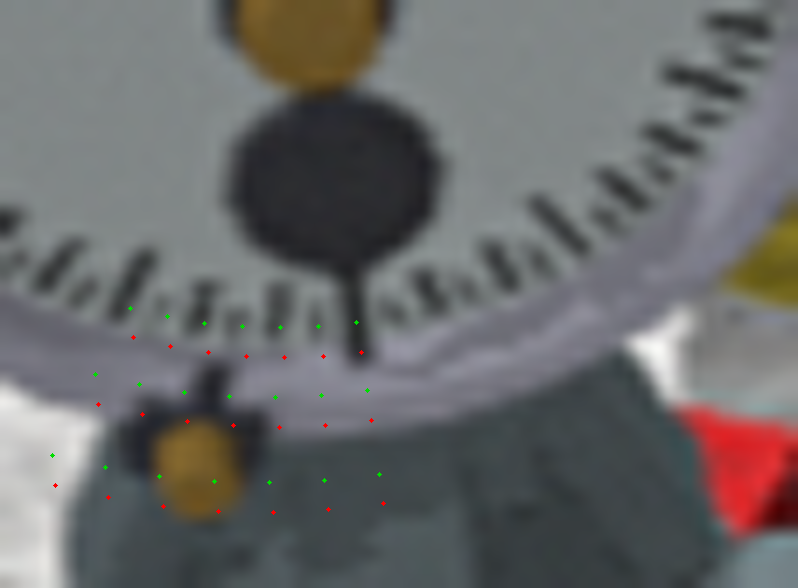

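The index tab's finger tip is at (215,367) and the pointer tip at (358,360). On the projected scale that puts the index about 18–19° from the pointer. I'll refine it with sub-pixel centroids.

Run:
```python
from h import *;import cv2
*o,yaw,x0,y0=np.load("d2.npy");o=np.array(o);R=Ro.from_euler("z",yaw,degrees=True)
g=cv2.imread("pics/d2_raw.png",0).astype(float);k=14;X,Y=int(x0)+18,int(y0)+30
def ang(u,v,x):
    ov,vv=ray("scene",(u,v));ov=R.inv().apply(ov-o);vv=R.inv().apply(vv);p=ov+vv*(x-ov[0])/vv[0]
    return np.degrees(np.arctan2(p[1],.1-p[2])),np.hypot(p[1],p[2]-.1)*1e3
def run(name,cx,rows,w,xs):
    for row in rows:
        c=int(round(X+cx/k-.5));u=np.arange(c-w,c+w+1);b=g[Y+row,u];d=np.clip(b.max()*.85-b,0,None)
        m=(d*u).sum()/d.sum();print(name,row,round(m,2),[tuple(np.round(ang(m,Y+row,x),2)) for x in xs])
run("ptr",357,(20,21,22,23,24,25),2,(-.007,-.009))
run("tab",213,(25,26,27,28),2,(-.009,-.011))
```

```text
ptr 20 255.57 [(np.float64(0.09), np.float64(32.21)), (np.float64(0.09), np.float64(30.53))]
ptr 21 255.67 [(np.float64(0.18), np.float64(33.8)), (np.float64(0.18), np.float64(32.11))]
ptr 22 255.86 [(np.float64(0.11), np.float64(35.41)), (np.float64(0.1), np.float64(33.72))]
ptr 23 255.96 [(np.float64(0.19), np.float64(37.01)), (np.float64(0.19), np.float64(35.31))]
ptr 24 256.03 [(np.float64(0.32), np.float64(38.62)), (np.float64(0.33), np.float64(36.91))]
ptr 25 256.26 [(np.float64(0.17), np.float64(40.26)), (np.float64(0.17), np.float64(38.55))]
tab 25 nan [(np.float64(nan), np.float64(nan)), (np.float64(nan), np.float64(nan))]
tab 26 245.94 [(np.float64(18.37), np.float64(39.92)), (np.float64(19.08), np.float64(38.28))]
tab 27 245.59 [(np.float64(18.52), np.float64(41.55)), (np.float64(19.2), np.float64(39.9))]
tab 28 245.28 [(np.float64(18.61), np.float64(43.18)), (np.float64(19.27), np.float64(41.52))]<stdin>:10: RuntimeWarning: invalid value encountered in scalar divide
```

Index ≈ 18.6° (0.325 rad), inside the stated range. Returning the way I came.

Run:
```python
from h import *
s=r.get_state();print(s["time_s"],s["tcp_pos"])
a=[.5588,-.2635,.333];b=[.50,-.02,.45];c=[.46,.19,.62]
go(c,-130);go(b,-113,c,-130);go(a,-101.3,b,-113)
```

```text
13.5167 [0.42016334 0.32983909 0.68151443]
shares [ 0.109  -0.2696  0.123 ] turn -0.1405 mm 157.9
shares [ 0.2703 -0.3313  0.34  ] turn -0.1978 mm 273.1
shares [ 0.4023 -0.2985  0.234 ] turn -0.1361 mm 276.5
```

Emit:
play_rows([
  [[1,0.008,-0.02,0.01,-0.01],[1,0.025,-0.06,0.028,-0.03],[1,0.045,-0.11,0.05,-0.06],[1,0.065,-0.16,0.073,-0.09],[1,0.085,-0.21,0.096,-0.11],[1,0.1,-0.25,0.114,-0.13],[1,0.109,-0.27,0.123,-0.14],[1,0.109,-0.27,0.123,-0.14]],
])

```text
time_s: 14.18
tcp_pos: [0.46, 0.1874, 0.6199]
eef_rot: [-180.0, -0.0, -130.1]
contact_force: [1.1, 0.6, -3.9]
gripper_width: 0.0258
gripper_force: 25.0
```

Emit:
play_rows([
  [[1,0.016,-0.02,0.02,-0.01],[1,0.052,-0.063,0.065,-0.03],[1,0.091,-0.112,0.115,-0.06],[1,0.135,-0.166,0.17,-0.09],[1,0.183,-0.224,0.23,-0.12],[1,0.226,-0.277,0.285,-0.16],[1,0.258,-0.316,0.325,-0.19],[1,0.27,-0.331,0.34,-0.198]],
])

```text
time_s: 14.85
tcp_pos: [0.4989, -0.0225, 0.4462]
eef_rot: [179.7, -0.2, -113.0]
contact_force: [-1.5, -0.4, -3.8]
gripper_width: 0.0259
gripper_force: 25.0
```

Emit:
play_rows([
  [[1,0.026,-0.02,0.0,-0.01],[1,0.08,-0.06,0.02,-0.03],[1,0.14,-0.104,0.05,-0.05],[1,0.205,-0.152,0.1,-0.07],[1,0.27,-0.2,0.15,-0.09],[1,0.335,-0.248,0.19,-0.11],[1,0.385,-0.285,0.22,-0.13],[1,0.402,-0.298,0.234,-0.136]],
])

```text
time_s: 15.52
tcp_pos: [0.5585, -0.2661, 0.3297]
eef_rot: [179.8, -0.0, -101.4]
contact_force: [1.5, 0.1, -4.8]
gripper_width: 0.0259
gripper_force: 25.0
```

Emit:
play_rows([
  [[1,0,0,0.01,0],[1,0,0,0.03,0],[1,0,0,0.055,0],[1,0,0,0.08,0],[1,0,0,0.105,0],[1,0,0,0.125,0],[1,0,0,0.135,0],[1,0,0,0.14,0]],
])

```text
time_s: 16.18
tcp_pos: [0.5584, -0.2625, 0.2625]
eef_rot: [180.0, 0.0, -101.3]
contact_force: [-0.9, -0.4, -5.2]
gripper_width: 0.0257
gripper_force: 25.0
```

Run:
```python
from h import *
for _ in range(2):
    s=r.get_state();print(s["time_s"],s["tcp_pos"],s["eef_rot"],s["contact_force"]);r.capture("top")
go([.5588,-.2635,.2445],-101.3)
```

```text
16.1833 [ 0.55840809 -0.26248265  0.26246657] [ 1.79959353e+02  6.62936823e-03 -1.01298531e+02] [-0.85324326 -0.36449333 -5.24739082]
16.2333 [ 0.55846643 -0.26268874  0.26255122] [ 1.79971107e+02  5.86608204e-03 -1.01307116e+02] [-0.60961085 -0.04028961 -5.51691301]
shares [ 0.001  -0.0006  0.0373] turn -0.0002 mm 18.7
```

Emit:
play_rows([
  [[1,0.001,0,0.005,0],[1,0.001,0,0.01,0],[1,0.001,0,0.015,0],[1,0.001,0,0.02,0],[1,0.001,0,0.025,0],[1,0.001,0,0.03,0],[1,0.001,0,0.034,0],[1,0.001,0,0.036,0]],
])

```text
time_s: 16.95
tcp_pos: [0.5587, -0.2637, 0.2453]
eef_rot: [-179.9, 0.0, -101.3]
contact_force: [0.4, 1.4, 1.1]
gripper_width: 0.026
gripper_force: 25.0
```

Emit:
play_rows([
  [[1,0,0,0.001,0],[1,0,0,0.002,0],[1,0,0,0.003,0],[1,0,0,0.004,0],[1,0,0,0.005,0],[1,0,0,0.006,0],[1,0,0,0.006,0],[1,0,0,0.006,0]],
])

```text
time_s: 17.62
tcp_pos: [0.5585, -0.2642, 0.2433]
eef_rot: [-179.9, -0.0, -101.3]
contact_force: [0.2, 3.0, 6.6]
gripper_width: 0.0259
gripper_force: 25.0
```

Seated again. Rocking now along the arc about the neck; the first half is about 9°.

Emit:
play_rows([
  [[1,-0.008,0,0,0],[1,-0.016,0,0.0004,0],[1,-0.024,0,0.0008,0],[1,-0.032,0,0.0015,0],[1,-0.04,0,0.0023,0],[1,-0.048,0,0.0033,0],[1,-0.055,0,0.0043,0],[1,-0.058,0,0.0048,0]],
], squeeze=20)

```text
time_s: 18.28
tcp_pos: [0.5645, -0.236, 0.2408]
eef_rot: [-179.9, -0.1, -101.3]
contact_force: [-0.0, -1.7, 5.5]
gripper_width: 0.0259
gripper_force: 20.0
```

Run:
```python
from h import *
r.capture("top")
s=r.get_state();print(s["time_s"],s["tcp_pos"],s["eef_rot"],s["contact_force"],s["moment"],s["gripper_width"],s["gripper_force"])
```

```text
18.3333 [ 0.56450772 -0.23586556  0.24077976] [-1.79905701e+02 -9.04736075e-02 -1.01316436e+02] [-0.72626423 -0.70300712  5.30311625] [-0.47330445  0.3826981  -0.13176526] 0.02572471550545875 20.000828504562378
```

Emit:
play_rows([
  [[1,-0.008,0,0.0015,0],[1,-0.016,0,0.003,0],[1,-0.024,0,0.005,0],[1,-0.032,0,0.007,0],[1,-0.04,0,0.0095,0],[1,-0.048,0,0.0117,0],[1,-0.055,0,0.0137,0],[1,-0.055,0,0.0137,0]],
])

```text
time_s: 19.0
tcp_pos: [0.5701, -0.2084, 0.2337]
eef_rot: [-179.9, -0.0, -101.3]
contact_force: [0.4, 1.2, 5.6]
gripper_width: 0.026
gripper_force: 20.0
```

Emit:
play_rows([
  [[1,0,0,0,0],[1,0,0,0,0],[1,0,0,0,0],[1,0,0,0,0],[1,0,0,0,0],[1,0,0,0,0],[1,0,0,0,0],[1,0,0,0,0]],
])

```text
time_s: 19.67
tcp_pos: [0.5701, -0.2086, 0.2337]
eef_rot: [-179.9, -0.0, -101.3]
contact_force: [0.7, 1.5, 4.9]
gripper_width: 0.0259
gripper_force: 20.0
```

Emit:
play_rows([
  [[1,0,0,0,0],[1,0,0,0,0],[1,0,0,0,0],[1,0,0,0,0],[1,0,0,0,0],[1,0,0,0,0],[1,0,0,0,0],[1,0,0,0,0]],
])

```text
time_s: 20.33
tcp_pos: [0.5701, -0.2086, 0.2337]
eef_rot: [-179.9, -0.0, -101.3]
contact_force: [0.1, 1.6, 6.2]
gripper_width: 0.0259
gripper_force: 20.0
```

```bash
python3 - <<'E'
from h import *
s=r.get_state();print(s["time_s"],s["tcp_pos"],s["eef_rot"],s["contact_force"],s["gripper_width"],s["gripper_force"])
y=np.array([.1943,.9809]);d=np.array(s["tcp_pos"])[:2]-[.5588,-.2633]
print("dy",d@y,"lean",np.degrees(np.arcsin(d@y/.1745)),"by z",np.degrees(np.arccos((s["tcp_pos"][2]+.0188-.087)/.1745)))
view("d4",np.radians(18.6),14)
E
python3 - <<'E'
import cv2;im=cv2.imread("pics/d4.png");print(im.shape);h=im.shape[1]//2
# keep the lower part of the raw half, with the overlay half beside it
o=im[240:,:];cv2.imwrite("pics/d4c.png",cv2.resize(o,None,fx=800/o.shape[1],fy=800/o.shape[1]) if o.shape[1]>800 else o)
E
```

```text
20.3333 [ 0.57009983 -0.20855159  0.23370879] [-1.79897112e+02 -1.81579364e-02 -1.01325080e+02] [0.14268254 1.63336915 6.18784967] 0.025865343611284442 20.000410079956055
dy 0.05589827043813115 lean 18.683120632097264 by z 18.472749347993492
322 130
(644, 924, 3)
```

Run:
```python
from h import *;import cv2
w=r.capture("wrist")[:,:,::-1];w=cv2.resize(w[90:290,215:435],(338,308))
s=cv2.imread("pics/d4_raw.png");k=18
a=cv2.resize(s[142:175,322:347],None,fx=k,fy=k,interpolation=cv2.INTER_CUBIC)   #450x594
b=a.copy()
px=lambda p:tuple(int(v) for v in np.round((proj("scene",gpt(p,np.radians(18.6)))-[322,142]+.5)*k))
sc=cv2.resize(s[120:200,300:388],(338,286),interpolation=cv2.INTER_CUBIC)
for x in(-.005,-.009):print(x,[px(dial(np.radians(t),.038,x)) for t in(0,10,18.6,30)],px(dial(0,0,x)))
cv2.imwrite("pics/f.png",np.hstack([a,np.vstack([w,sc])[:594]]))
```

```text
-0.005 [(312, 315), (288, 342), (268, 361), (241, 381)] (273, 176)
-0.009 [(331, 324), (308, 351), (288, 371), (261, 391)] (293, 186)
```

View pics/f.png

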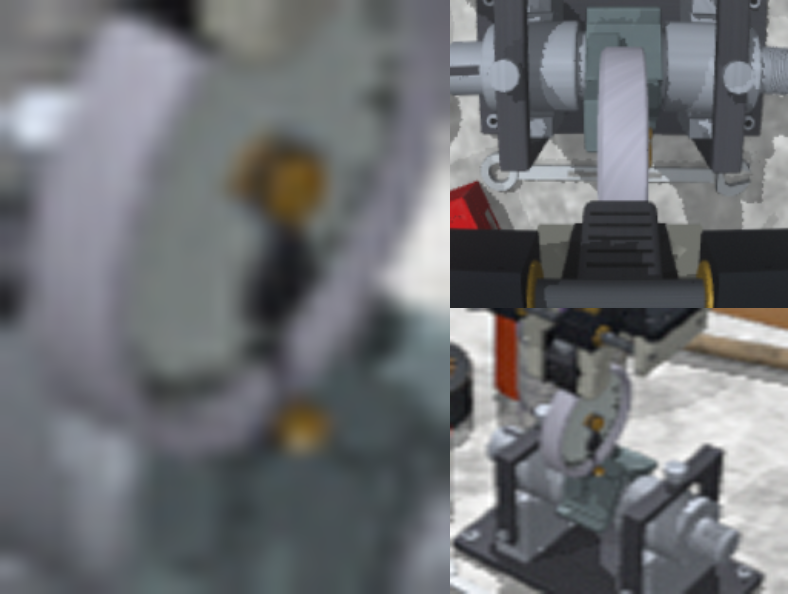

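The final view shows the pointer running down to the index tab (both near (283,380), thumbscrew at (302,430)) and the foot astride the neck between the shoulders. The tool pose gives a lean of 18.5–18.8° against an index of about 18.6°. I'll hold a little longer so the pointer is fully still.

Emit:
play_rows([
  [[1,0,0,0,0],[1,0,0,0,0],[1,0,0,0,0],[1,0,0,0,0],[1,0,0,0,0],[1,0,0,0,0],[1,0,0,0,0],[1,0,0,0,0]],
])

```text
time_s: 21.25
tcp_pos: [0.5701, -0.2085, 0.2337]
eef_rot: [-179.9, -0.0, -101.3]
contact_force: [-0.1, 2.1, 5.7]
gripper_width: 0.0257
gripper_force: 20.0
```

Emit:
play_rows([
  [[1,0,0,0,0],[1,0,0,0,0],[1,0,0,0,0],[1,0,0,0,0],[1,0,0,0,0],[1,0,0,0,0],[1,0,0,0,0],[1,0,0,0,0]],
])

```text
time_s: 21.92
tcp_pos: [0.5701, -0.2086, 0.2337]
eef_rot: [-179.9, -0.0, -101.3]
contact_force: [-0.2, 1.1, 5.7]
gripper_width: 0.0261
gripper_force: 20.0
```

```bash
python3 -c "
from plant import r
print(r.close_job())"
```

```text
the job is handed in; nothing more can be done
None
```

I handed the job in at about 22 s with the gauge gripped at 20 N, its vee pressed onto the neck with about 10 N and leaned about 18.7°; the index reads about 18.6° (±0.4°), and the final picture, too coarse to confirm better than a few degrees, shows the pointer at the tab.

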